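# Bring up the bench test with its three control boxes

## Task

Start the hold-to-run test of the instrument on the bench, pressing its controls with the fingertips in this order: first push down the raised, ribbed half of the big rocker so that it tips fully over, next push the round key of the two-key box fully down (it stays down; leave the square key beside it alone), and last press the mushroom button fully down and keep it down. Press no control before its turn, and leave the loose parts lying around where they are. The program finishes while the fingers are still holding the mushroom button down.

Things in the scene. Friction and masses are not known exactly. Their poses are not given: they have to be found in the camera images.
- rocker_box: grey control box 86 x 86 mm, 32 mm tall, fixed to the bench, with one big black paddle rocker on top (66 mm along the box's x, 44 mm along y, hinged at its middle about the box's y). Origin: centre of the underside, on the bench; z up. The rocker's raised half, with four ribs across it, is the one on the box's +x side; a low grey frame round the paddle reaches 36 mm
- rocker (a joint): angle of the rocker, rad: near 0 with the ribbed half up (off), 0.40 with the ribbed half all the way down (on); it has friction (about 0.05 N m) and stays where it is left. Its axis is 38 mm above the bench; the paddle is 16 mm thick, tilted 0.2 rad either way at the two stops; the raised end's edge starts about 52 mm above the bench and ends about 39 mm above it
- rocker_ribs (a point): point on the top face of the rocker's ribbed half, 24 mm out from the hinge line toward the raised end, where to press down; about 51 mm above the bench when off, about 41 mm when on (moves with the rocker)
- key_box: grey control box 66 mm (its x) by 122 mm (its y), 40 mm tall, fixed to the bench, with two black keys on top, 66 mm apart: a round one on its +y side and a square one on its -y side. Origin: centre of the underside, on the bench; z up. The box may be turned any way round
- round_key (a joint): travel of the round key, m: 0 up, 0.007 fully down; needs about 4 N and stays down by itself
- round_key_top (a point): centre of the top of the round key (28 mm across), 56 mm above the bench when up, 49 mm when fully down; the box round it, with its steel collar, is 42 mm high
- square_key (a joint): travel of the square key, m: 0 up, 0.007 fully down; springs back; not to be pressed
- square_key_top (a point): centre of the top of the square key (27 x 27 mm), 56 mm above the bench
- palm_box: grey control box 74 x 74 mm, 42 mm tall, fixed to the bench, with one black mushroom button in the middle. Origin: centre of the underside, on the bench; z up
- palm_button (a joint): travel of the mushroom button, m: 0 up, 0.008 fully down; takes about 2.5 N to start and 6 N fully down, springs back when let go
- palm_button_top (a point): centre of the top of the mushroom button (42 mm across, slightly domed), 69 mm above the bench when up, 61 mm when fully down
- spare_cap_0: black capacitor, upright cylinder 26 mm across, 35 mm tall, loose on the bench, not to be disturbed; origin: centre of its underside
- spare_cap_1: black capacitor, upright cylinder 26 mm across, 35 mm tall, loose on the bench, not to be disturbed; origin: centre of its underside
- heat_sink: black finned heat sink 30 x 40 x 22 mm, loose on the bench, not to be disturbed; origin: centre of its underside
- spare_knob: loose black knob 30 mm across, 17 mm tall, loose on the bench, not to be disturbed; origin: centre of its underside
- spacer_block: aluminium block 30 x 45 x 20 mm, loose on the bench, not to be disturbed; origin: centre of its underside
- ball_pen: pen 145 mm long, 9 mm thick, lying, loose on the bench, not to be disturbed; origin: centre of its underside
Not all that is in view belongs to the job. What is shaped like the key_box but pink is not meant.

How it is judged:
By the outcome, as a careful person would: the job done as asked, in the order asked, and still so for the second after the job is handed in, while the arm keeps its last pose, push and grip.
It also fails if it takes over 42 s, if anything falls off the work surface, if the arm or the gripper's body presses on something with over 40 N, if the wrist force passes 120 N, or if a joint passes its speed limit or range.

## Robot

A 6-joint arm with a two-finger parallel gripper is mounted at the origin on a cart in front of the work surface, level with it; the furniture and walls round the work are solid. World frame = base frame: x ahead of the robot, y to its left, z up, the work surface at z = 0. Lengths are in m, angles in rad, forces in N, time in s.
With the tool pointing down it reaches from about 0.3 to 0.775 m from the base axis. Payload 14.6 kg.
Tool frame: the origin (TCP) lies on the centre line of the jaws, within the pads' length; the fingertips stand 17 mm ahead of it and the grasp point (between the pads) lies 2 mm behind it; z points along the fingers, x is the direction in which the jaws open and shut, and the axes are right-handed (so a half turn about z gives the same grasp; the last joint's range is limited). The gripper opens to 94 mm and grips with 3 to 60 N. Pads are 16 mm wide; open, the fingers measure 119 mm over their backs; the gripper's body (75 mm by 177 mm) begins 78 mm behind the grasp point.
Start: joints at [-1.406, 0.3, 1.521, -0, 1.321, -0.067], TCP at [0.126, -0.535, 0.222] pointing down, gripper open.
Joint ranges: [-3.03, 3.03], [-0.79, 2.21], [0.23, 2.52], [-1.04, 4.18], [0, 3.07], [-2.55, 2.55]. Speed limits (rad/s): [2.22, 2.22, 2.57, 3.14, 3.14, 3.14].

## Interface

Orientations are given as [roll, pitch, yaw] about the fixed x, y, z axes, in that order (R = Rz(yaw) Ry(pitch) Rx(roll)).
In Python, from station import ctrl gives the robot as it stands. The module is installed in compiled form; this text tells all that it offers.
- The arm moves only by the tool drive_tool, never from a script. Its argument "increments" is a list of rows, each a list of 3 entries, a list of its own where there are three numbers: the turn, a rotation vector about the tool's x, y, z in degrees, then the shift along the tool's x, y, z in mm, then the opening, from 0 (shut) to 1 (fully open). In form: [[[ax, ay, az], [dx, dy, dz], hand], ...]. A call has 1 to 20 rows; each row shifts and turns the commanded pose from where the row before left it, along the tool's axes as they then stand; what a row does not reach is not made up. A row lasts 1/8 s, in which the tool goes at most 62.5 mm and 10.7 degrees, less where a joint would pass 70% of its speed; a pose out of reach is approached as far as the arm can. A call with a gripper value outside its range is refused whole. The fingers move at their own pace and stop on an object; "squeeze" is the grip in N (left out, the last holds). Time passes only in rows, so rows that do not move let the fingers close. It gives the time, the measured TCP pose, the force and the opening at its end, in the units of the state.
- ctrl.get_obs(): the state, without advancing time (a new reading comes with each control period).
- ctrl.camera(name): name is "side" or "top" or "wrist"; returns the picture (400x640x3 uint8, red, green, blue); there is no depth.
- ctrl.calibration(name): a dict with "fx", "fy", "cx", "cy" (pixels), "rvec" (rotation vector, rad) and "tvec" (3), from world to camera coordinates, as OpenCV has them. Camera axes: x right, y down, z forward; pixel columns grow to the right and rows downward; lengths in m; the calibration is good to about 2 mm. A picture is of the moment at which its call begins: read the wrist's pose just before it. calibration takes no time and is no camera call; for the wrist camera it gives the pose at the moment of the call.
- ctrl.hand_in(): hands the job in, once; it reports no verdict.
The state is a dict: "time_s": time; "qpos": joint angles; "joint_vel": joint speeds; "tau": joint torques, N m; "ee_pos": TCP position; "eef_rot": TCP orientation; "force": force on the tool from outside, world axes, zero at the start; "moment": the same for the moment, N m; "grip_width": finger opening in m.
Only numpy, scipy, OpenCV 4.12 (cv2) and the standard library are available. Lean on these libraries where they do the work, as an engineer would, in place of code of your own. Each camera call takes 0.05 s, during which the arm holds its last target.

## Working session

There is one attempt and no reset: what is moved stays moved. The work goes in short steps, Python scripts to look and compute and a tool call to move; the robot and the scene stay as the last step left them, time stands still between calls to the robot, and variables do not carry over. Pictures are saved under pics/ and viewed, and the job is handed in when it is done.

Besides the shell and the picture viewer there is one more tool, called by a JSON object that holds its "method" and its "body", one argument or row to a line. drive_tool: Moves the arm, as the interface text tells. Its arguments: {"type":"object","properties":{"increments":{"type":"array"},"squeeze":{"type":"number"}},"required":["increments"]}

```bash
mkdir -p pics; python3 - <<'E'
from station import ctrl
import cv2
o=ctrl.get_obs();print(o)
for n in("top","side","wrist"):
    c=ctrl.calibration(n);print(n,c)
    cv2.imwrite(f"pics/{n}0.png",ctrl.camera(n)[:,:,::-1])
E
```

```text
{'time_s': 0.0, 'qpos': array([-1.40556607e+00,  3.00442115e-01,  1.52159657e+00, -1.01424013e-05,
        1.32071511e+00, -6.66164395e-02]), 'joint_vel': array([ 0.00196815,  0.00089537, -0.0003273 ,  0.00032041,  0.00075226,
       -0.00208583]), 'tau': array([-8.86130438e-04, -5.31805766e+01, -3.52739453e+01,  7.08010560e-02,
        2.43405683e-02, -9.42661518e-05]), 'ee_pos': array([ 0.12632044, -0.53503651,  0.22189567]), 'eef_rot': array([-3.14152516e+00,  1.15922615e-03, -1.33894708e+00]), 'force': array([-0.63587332, -0.34195846,  0.53573179]), 'moment': array([-0.03145629, -0.02826887, -0.04879789]), 'grip_width': 0.09395304484003936}
top {'fx': 462.3598073206958, 'fy': 462.3598073206958, 'cx': 322.340551770478, 'cy': 200.26009732364636, 'rvec': array([ 2.16995634, -2.16648845,  0.09614003]), 'tvec': array([-0.01063878,  0.5721616 ,  1.60017788])}
side {'fx': 472.5422410054604, 'fy': 472.5422410054604, 'cx': 321.73646890065027, 'cy': 198.2268168797918, 'rvec': array([ 0.65734087, -2.45889086,  1.413118  ]), 'tvec': array([0.48116605, 0.20958728, 1.23064205])}
wrist {'fx': 345.95984040534063, 'fy': 345.95984040534063, 'cx': 318.6869935620876, 'cy': 195.65435606704222, 'rvec': array([-2.3003649 ,  1.81897979,  0.2372642 ]), 'tvec': array([-0.54811561, -0.02645433,  0.39073243])}
```

View pics/top0.png

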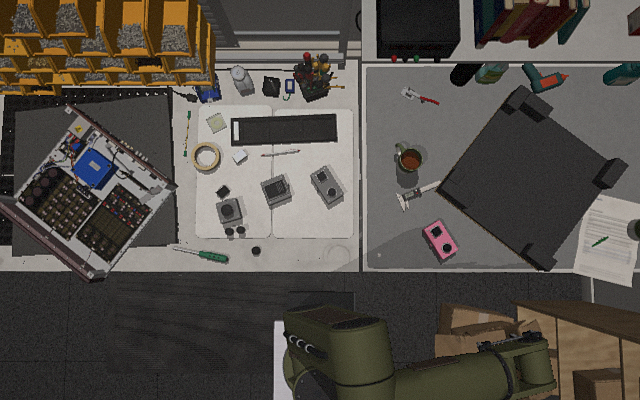

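View pics/side0.png

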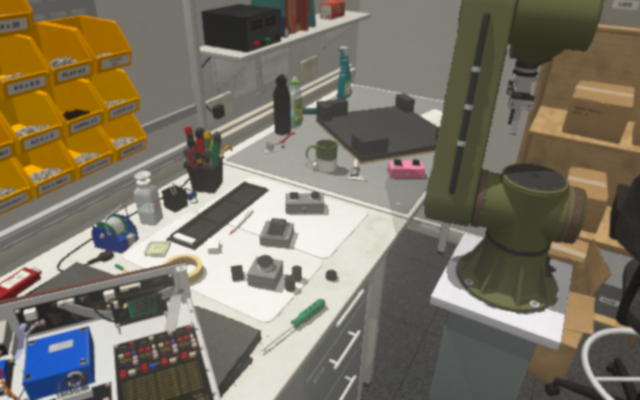

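View pics/wrist0.png

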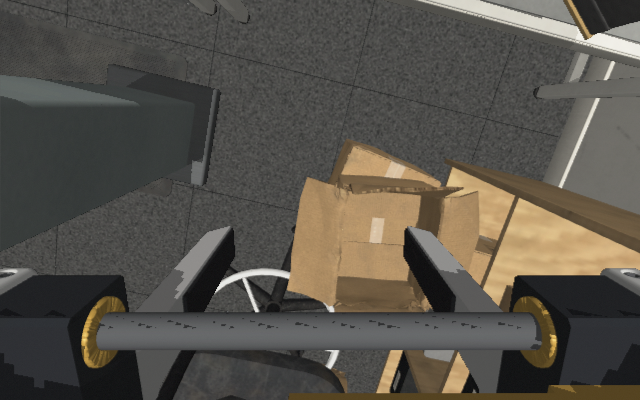

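The top view shows the palm box near (230,210), the rocker box near (276,190) and the grey key box near (326,187). The pink decoy is at (440,240). I'll enlarge that area.

```bash
python3 - <<'E'
import cv2
a=cv2.imread("pics/top0.png")[140:270,170:360]
cv2.imwrite("pics/top0z.png",cv2.resize(a,None,fx=4.2,fy=4.2,interpolation=cv2.INTER_CUBIC))
a=cv2.imread("pics/side0.png")[170:310,210:350]
cv2.imwrite("pics/side0z.png",cv2.resize(a,None,fx=4.2,fy=4.2,interpolation=cv2.INTER_CUBIC))
E
cat > h.py <<'E'
import numpy as np,cv2
from station import ctrl
def K(c): return np.array([[c['fx'],0,c['cx']],[0,c['fy'],c['cy']],[0,0,1]])
def back(c,u,v,z):
    R=cv2.Rodrigues(c['rvec'])[0];C=-R.T@c['tvec'];d=R.T@np.linalg.inv(K(c))@[u,v,1]
    return C+d*(z-C[2])/d[2]
def proj(c,P): return cv2.projectPoints(np.float64(P).reshape(-1,3),c['rvec'],c['tvec'],K(c),None)[0][:,0]
E
python3 - <<'E'
from h import *
c=ctrl.calibration('top')
for n,u,v,z in [('palm',230,210,.069),('rock',276,190,.04),('key',326,187,.042)]: print(n,back(c,u,v,z))
E
```

```text
palm [0.53422972 0.3065154  0.069     ]
rock [0.60689487 0.15262247 0.04      ]
key [ 0.61740792 -0.02255007  0.042     ]
```

View pics/top0z.png

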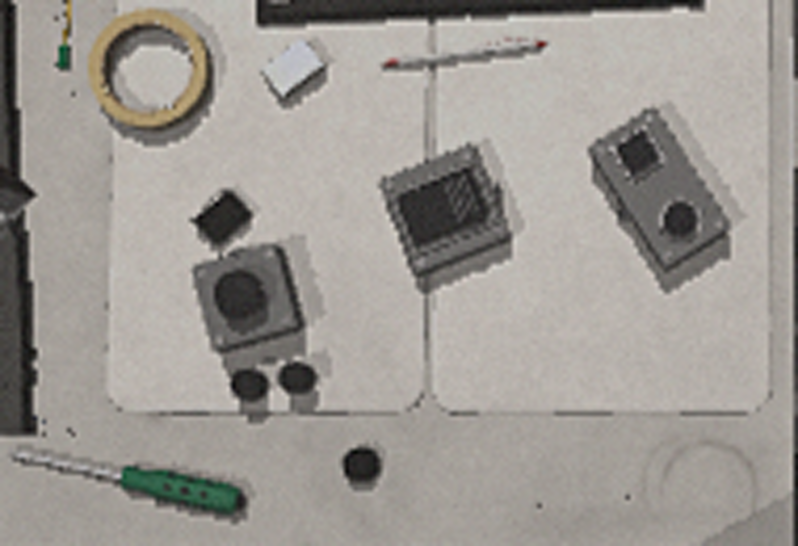

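View pics/side0z.png

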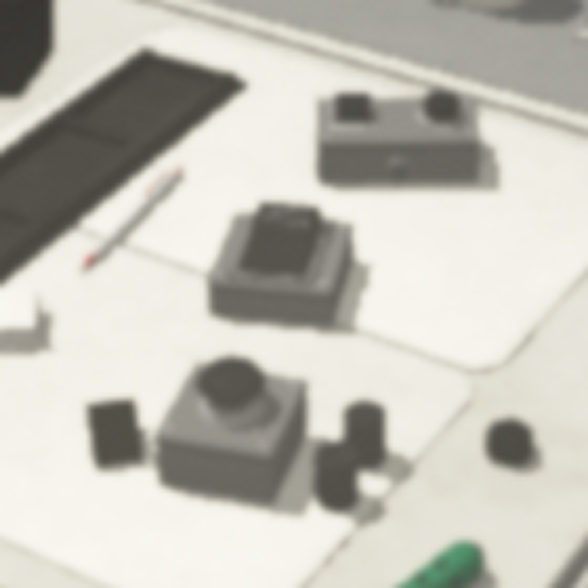

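The ribs sit on the right half of the paddle, around zoom pixel (470,195). The round key is at (680,218), the square key at (640,150) and the mushroom button at (242,295). Next I'll work out positions and check them against the side view.

```bash
python3 - <<'E'
from h import *
c=ctrl.calibration('top');s=ctrl.calibration('side')
for n,x,y,z in [('palm',242,295,.068),('roundk',680,218,.056),('sq',640,151,.056),('ribs',472,196,.050),('paddlemid',442,208,.045),
 ('rb TL',384,184,.036),('rb TR',472,146,.036),('rb BR',511,236,.036),('rb BL',423,278,.036),('pb TR',284,246,.042),('pb BR',303,326,.042),('pb BL',222,350,.042),('pb TL',194,268,.042),
 ('kb T',655,108,.04),('kb R',728,228,.04),('kb B',665,270,.04),('kb L',590,150,.04),('cap0',250,383,.035),('cap1',297,377,.035),('hs',222,217,.02),('knob',362,464,.017)]:
    p=back(c,169.6+x/4.2,139.6+y/4.2,z);q=(proj(s,p)[0]-[209.6,169.6])*4.2
    print(n,p.round(4),'side zoom',q.round(0))
E
```

```text
palm [0.5348 0.3163 0.068 ] side zoom [238. 367.]
roundk [ 0.5999 -0.0416  0.056 ] side zoom [443.  99.]
sq [ 0.6557 -0.0085  0.056 ] side zoom [356.  98.]
ribs [0.6188 0.1308 0.05  ] side zoom [293. 206.]
paddlemid [0.6094 0.1562 0.045 ] side zoom [284. 234.]
rb TL [0.6307 0.206  0.036 ] side zoom [216. 272.]
rb TR [0.6629 0.1326 0.036 ] side zoom [240. 207.]
rb BR [0.587  0.0992 0.036 ] side zoom [358. 215.]
rb BL [0.5517 0.1723 0.036 ] side zoom [344. 283.]
pb TR [0.5778 0.2877 0.042 ] side zoom [208. 355.]
pb BR [0.5111 0.2707 0.042 ] side zoom [314. 374.]
pb BL [0.4911 0.3375 0.042 ] side zoom [280. 446.]
pb TL [0.5593 0.3623 0.042 ] side zoom [159. 431.]
kb T [ 0.6945 -0.0209  0.04  ] side zoom [321.  96.]
kb R [ 0.5935 -0.0818  0.04  ] side zoom [476.  97.]
kb B [ 0.5583 -0.0294  0.04  ] side zoom [483. 139.]
kb L [0.659  0.0334 0.04  ] side zoom [322. 140.]
cap0 [0.4641 0.3151 0.035 ] side zoom [340. 449.]
cap1 [0.4691 0.2761 0.035 ] side zoom [368. 410.]
hs [0.6046 0.345  0.02  ] side zoom [119. 419.]
knob [0.3972 0.2237 0.017 ] side zoom [513. 425.]
```

{"method": "drive_tool", "body": {
  "increments": [
    [[0,0,-6],[-3,-57.5,0],0],
    [[0,0,-6],[-3,-57.5,0],0],
    [[0,0,-6],[-3,-57.5,0],0],
    [[0,0,-6],[-3,-57.5,0],0],
    [[0,0,-6],[-3,-57.5,0],0],
    [[0,0,-6],[-3,-57.5,0],0],
    [[0,0,-6],[-3,-57.5,0],0],
    [[0,0,-6],[-3,-57.5,0],0],
    [[0,0,-6],[-3,-57.5,0],0],
    [[0,0,-6],[-3,-57.5,0],0],
    [[0,0,-6],[-3,-57.5,0],0],
    [[0,0,-6],[-3,-57.5,0],0],
    [[0,0,-6],[-3,-57.5,0],0],
    [[0,0,-6],[-3,-57.5,0],0],
    [[0,0,-6],[-3,-57.5,0],0],
    [[0,0,-6],[30,0,0],0],
    [[0,0,-5.5],[30,0,0],0],
    [[0,0,0],[0,0,0],0],
    [[0,0,0],[0,0,0],0]
  ],
  "squeeze": 20
}}

```text
time_s: 2.52
ee_pos: [0.5925, 0.1429, 0.2221]
eef_rot: [-3.141, 0.001, 0.431]
force: [-0.7, 0.0, -0.0]
grip_width: 0.0007
```

```bash
python3 - <<'E'
from h import *
o=ctrl.get_obs();print(o['time_s'],o['ee_pos'],np.degrees(o['eef_rot']),o['force'],o['grip_width'],o['qpos'])
c=ctrl.calibration('wrist');im=ctrl.camera('wrist')
import pickle;pickle.dump((o,c),open('w1.pkl','wb'))
cv2.imwrite('pics/w1.png',im[:,:,::-1])
P=[[.6182,.1307,.051],[.5999,-.0416,.056],[.6557,-.0085,.056],[.5348,.3155,.069]]
print(proj(c,P))
tip=o['ee_pos']+cv2.Rodrigues(np.zeros(3))[0]@[0,0,-.017];print(proj(c,tip))
E
```

```text
2.525 [0.59247739 0.1429195  0.22208523] [-1.79988756e+02  4.89912934e-02  2.46965767e+01] [-0.65586216  0.03487532 -0.01115437] 0.0007097314983658871 [ 1.76623922e-01  4.34395311e-01  1.33940597e+00 -2.57898001e-05
  1.36866830e+00 -2.54407383e-01]
[[336.49539195 204.95068655]
 [253.94389089 336.83186285]
 [312.85286536 331.51307335]
 [342.82778757 -31.70557241]]
[[317.79260163 244.51287258]]
```

View pics/w1.png

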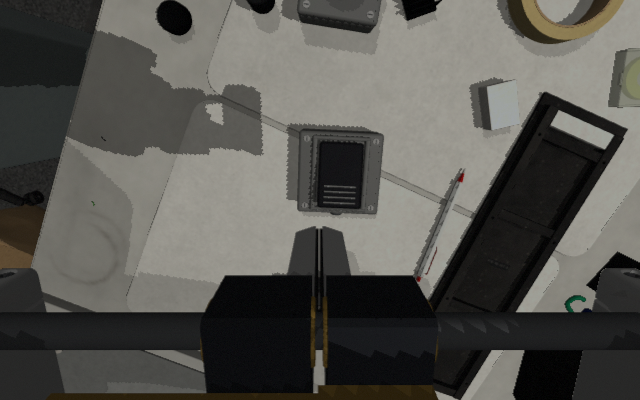

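The wrist view shows the paddle spanning (320–366, 141–209), with the ribs at v≈186–204 near its lower end. I'll compute the geometry from that.

```bash
python3 - <<'E'
from h import *
import pickle;o,c=pickle.load(open('w1.pkl','rb'))
for u,v,z in [(342,209,.052),(341,141,.039),(341,195,.051),(299,130,.036),(383,130,.036),(381,214,.036),(298,213,.036)]: print(back(c,u,v,z).round(4))
R=cv2.Rodrigues(c['rvec'])[0];print(-R.T@c['tvec'])
E
python3 - <<'E'
import cv2
a=cv2.imread("pics/w1.png")[110:240,270:420]
cv2.imwrite("pics/w1z.png",cv2.resize(a,None,fx=4,fy=4,interpolation=cv2.INTER_CUBIC))
E
```

```text
[0.6248 0.1294 0.052 ]
[0.596  0.1891 0.039 ]
[0.6178 0.1419 0.051 ]
[0.5539 0.1812 0.036 ]
[0.6293 0.216  0.036 ]
[0.6676 0.1377 0.036 ]
[0.5878 0.1022 0.036 ]
[0.56183021 0.21079903 0.38349481]
```

View pics/w1z.png

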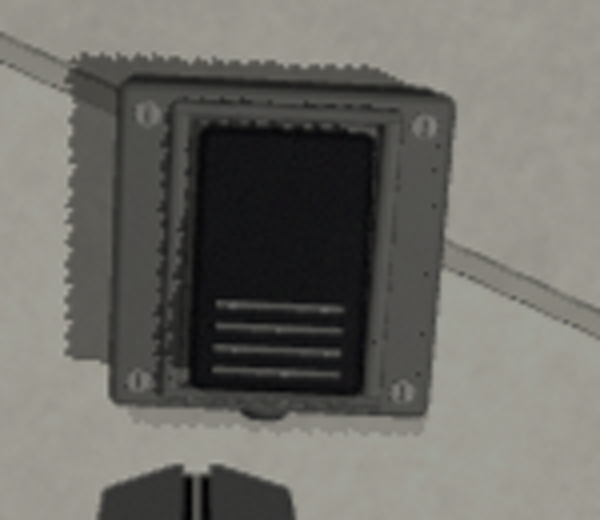

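The wrist and top estimates disagree by about 6 mm in y. I'll overlay both models on all the views to settle it.

```bash
cat > ov.py <<'E'
from h import *
import pickle
def ov(name,c,img,x,y,yaw,w,l,h,extra,crop,s,out,col=(0,255,0)):
    im=img.copy() if not isinstance(img,str) else cv2.imread(img)
    u0,v0,u1,v1=crop
    a=cv2.resize(im[v0:v1,u0:u1],None,fx=s,fy=s,interpolation=cv2.INTER_CUBIC)
    R=np.array([[np.cos(yaw),-np.sin(yaw)],[np.sin(yaw),np.cos(yaw)]])
    def P(l3): 
        l3=np.array(l3,float); q=l3.copy(); q[:,:2]=l3[:,:2]@R.T+[x,y]; return (((proj(c,q)-[u0,v0])+.5)*s-.5)
    for z in (0,h):
        p=P([[i*w/2,j*l/2,z] for i,j in((1,1),(1,-1),(-1,-1),(-1,1))])
        cv2.polylines(a,[p.round().astype(int).reshape(-1,1,2)],True,col,1)
    for e in extra:
        p=P([e])[0].round().astype(int);cv2.circle(a,tuple(map(int,p)),3,(0,0,255),-1)
    cv2.imwrite(out,a)
E
python3 - <<'E'
from ov import *
o,cw=pickle.load(open('w1.pkl','rb'));ct=ctrl.calibration('top');cs=ctrl.calibration('side')
yaw=np.radians(-65.2);ex=[[.024,0,.051],[.033,.022,.047],[.033,-.022,.047],[-.033,.022,.037],[-.033,-.022,.037]]
outs=[]
for k,(x,y) in enumerate([(.608,.1525),(.6095,.159)]):
    ov('t',ct,'pics/top0.png',x,y,yaw,.086,.086,.032,ex,(255,165,305,215),5,f'pics/a{k}.png')
    ov('s',cs,'pics/side0.png',x,y,yaw,.086,.086,.032,ex,(250,210,300,260),5,f'pics/b{k}.png')
    ov('w',cw,'pics/w1.png',x,y,yaw,.086,.086,.032,ex,(280,115,400,235),2.0833,f'pics/c{k}.png')
    outs.append(np.hstack([cv2.resize(cv2.imread(f'pics/{q}{k}.png'),(250,250)) for q in 'abc']))
cv2.imwrite('pics/ov1.png',np.vstack(outs))
E
```

```text
(no output)
```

View pics/ov1.png

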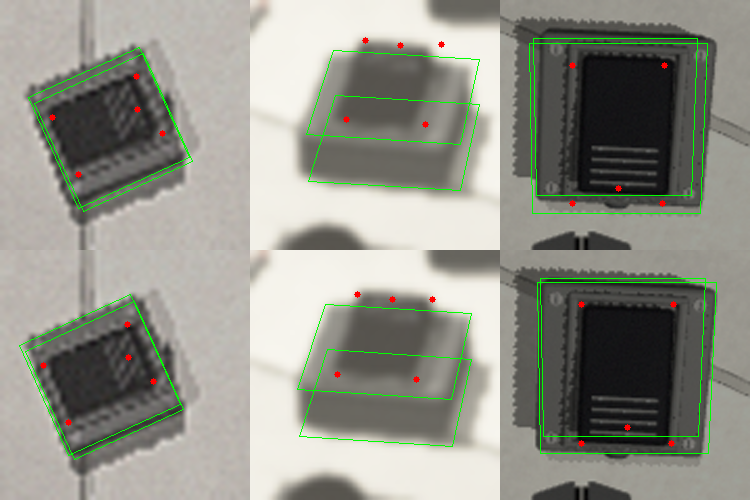

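The truth lies between the two estimates. I'll hover low over the ribs and check directly with the wrist camera.

{"method": "drive_tool", "body": {
  "increments": [
    [[0,0,0],[10,8.5,35],0],
    [[0,0,0],[10,8.5,35],0],
    [[0,0,0],[0,0,35],0],
    [[0,0,0],[0,0,25],0],
    [[0,0,0],[0,0,0],0]
  ]
}}

```text
time_s: 3.2
ee_pos: [0.6171, 0.1357, 0.0912]
eef_rot: [-3.141, 0.003, 0.431]
force: [-1.1, 0.3, 0.6]
grip_width: 0.0005
```

```bash
cat > look.py <<'E'
from h import *
import sys,pickle
n=sys.argv[1]
o=ctrl.get_obs();print(o['time_s'],o['ee_pos'].round(4),np.degrees(o['eef_rot']).round(2),o['force'].round(2))
c=ctrl.calibration('wrist');im=ctrl.camera('wrist')
pickle.dump((o,c),open(n+'.pkl','wb'));cv2.imwrite(f'pics/{n}.png',im[:,:,::-1])
s=ctrl.calibration('side');cs=ctrl.camera('side')[:,:,::-1]
cv2.imwrite(f'pics/{n}s.png',cs);cv2.imwrite(f'pics/{n}t.png',ctrl.camera('top')[:,:,::-1])
cv2.imwrite(f'pics/{n}sz.png',cv2.resize(cs[150:320,210:380],None,fx=3.5,fy=3.5,interpolation=cv2.INTER_CUBIC))
print('tip px',proj(c,o['ee_pos']-[0,0,.017]))
E
python3 look.py w2
```

```text
3.2 [0.6171 0.1357 0.0912] [-1.7995e+02  1.7000e-01  2.4720e+01] [-1.08  0.28  0.63]
tip px [[317.84439615 244.53214793]]
```

View pics/w2.png

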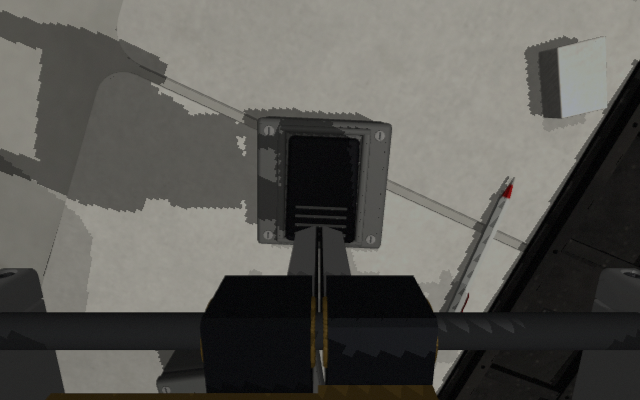

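View pics/w2sz.png

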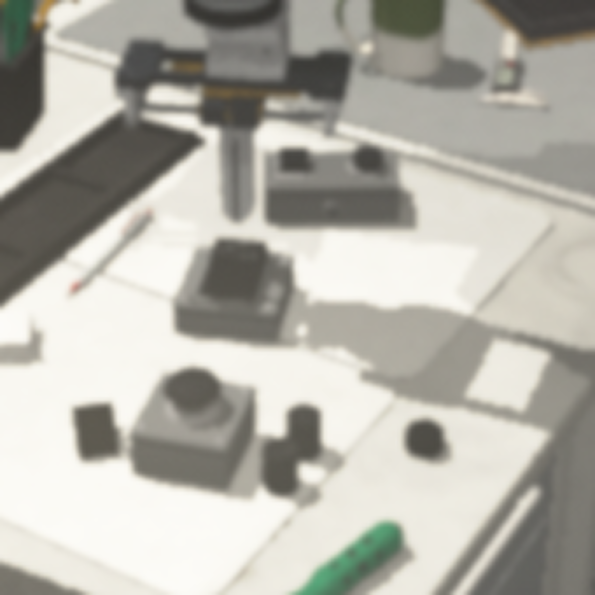

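The tip (319,227) is laterally centred on the paddle (287–357). I'll check the along-axis offset from the box corners (261,120), (391,122), (381,247) and (258,244).

```bash
python3 - <<'E'
from h import *
import pickle;o,c=pickle.load(open('w2.pkl','rb'))
q=[back(c,u,v,.032) for u,v in [(260,119),(391,122),(381,248),(258,244)]]
for p in q: print(p.round(4))
m=np.mean(q,0);d=(q[2]+q[3]-q[0]-q[1])[:2];d/=np.linalg.norm(d);print(m,np.degrees(np.arctan2(d[1],d[0])),m[:2]+.024*d)
rel=o['ee_pos'][:2]-m[:2];print('tip along +x',rel@d,'lat',rel@[-d[1],d[0]])
for u,v,z in [(323,136,.0385)]:print(back(c,u,v,z))
print('front edge',proj(c,[o['ee_pos']+np.array([-.008*.4179,.008*.9085,-.017])]))
E
```

```text
[0.5565 0.1807 0.032 ]
[0.6314 0.2133 0.032 ]
[0.6647 0.1355 0.032 ]
[0.587  0.1028 0.032 ]
[0.60987608 0.15806419 0.032     ] -67.74321330393371 [0.61896628 0.13585229]
tip along +x 0.02346820800444534 lat -0.001779255218507438
[0.59624407 0.18814319 0.0385    ]
front edge [[317.84958809 230.91103911]]
```

{"method": "drive_tool", "body": {
  "increments": [
    [[0,0,0],[0,3,14],0],
    [[0,0,0],[0,0,6],0],
    [[0,0,0],[0,0,4],0],
    [[0,0,0],[0,0,4],0],
    [[0,0,0],[0,0,3],0],
    [[0,0,0],[0,0,0],0]
  ]
}}

```text
time_s: 4.1
ee_pos: [0.6198, 0.1333, 0.0616]
eef_rot: [3.141, -0.001, 0.432]
force: [1.1, -1.4, 2.3]
grip_width: 0.0004
```

{"method": "drive_tool", "body": {
  "increments": [
    [[0,0,0],[0,0,1.5],0],
    [[0,0,0],[0,0,1.5],0],
    [[0,0,0],[0,0,0],0]
  ]
}}

```text
time_s: 4.47
ee_pos: [0.6201, 0.133, 0.0593]
eef_rot: [3.141, -0.001, 0.432]
force: [0.3, -5.6, 8.7]
grip_width: 0.0006
```

{"method": "drive_tool", "body": {
  "increments": [
    [[0,0,0],[0,0,1.5],0],
    [[0,0,0],[0,0,1],0],
    [[0,0,0],[0,0,0],0]
  ]
}}

```text
time_s: 4.85
ee_pos: [0.6204, 0.133, 0.0587]
eef_rot: [3.14, -0.002, 0.432]
force: [-7.4, -8.5, 26.3]
grip_width: 0.0006
```

The force rose steeply from 9 to 26 N over 0.6 mm, so the rocker is on its stop. I'll lift and check.

{"method": "drive_tool", "body": {
  "increments": [
    [[0,0,0],[0,0,-20],0],
    [[0,0,0],[0,0,-35],0],
    [[0,0,0],[0,-30,-25],0],
    [[0,0,0],[0,-20,0],0],
    [[0,0,0],[0,0,0],0]
  ]
}}

```text
time_s: 5.48
ee_pos: [0.5977, 0.1799, 0.1349]
eef_rot: [-3.141, 0.001, 0.435]
force: [-0.3, 0.1, -0.7]
grip_width: 0.0006
```

```bash
python3 look.py w3; python3 - <<'E'
import cv2
a=cv2.imread("pics/w3.png")
cv2.imwrite("pics/w3z.png",cv2.resize(a[100:320,200:480],None,fx=2.7,fy=2.7,interpolation=cv2.INTER_CUBIC))
E
```

```text
5.475 [0.5977 0.1799 0.1349] [-1.7997e+02  8.0000e-02  2.4900e+01] [-0.3   0.12 -0.68]
tip px [[317.81156521 244.52382747]]
```

View pics/w3.png

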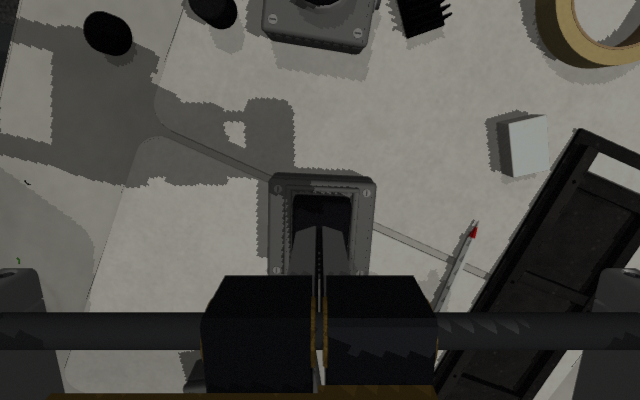

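View pics/w3sz.png

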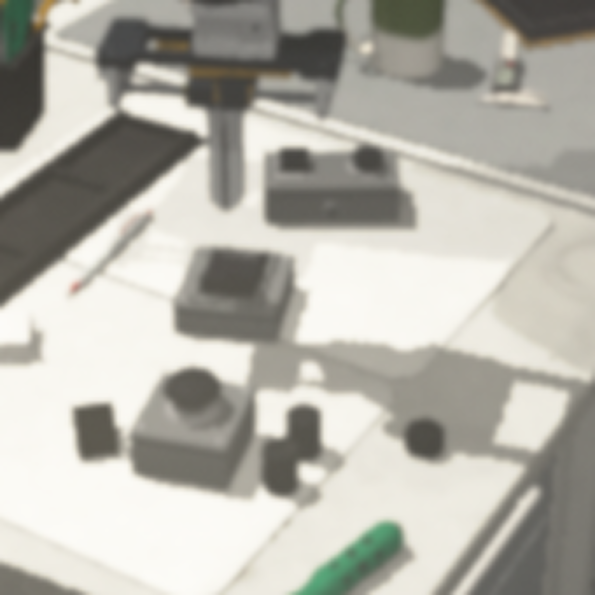

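In the side view the paddle now leans the other way, so the rocker is over. Next is the round key. I'll go slightly past it so the wrist camera can see it.

{"method": "drive_tool", "body": {
  "increments": [
    [[0,0,0],[-22.5,57.5,-10],0],
    [[0,0,0],[-22.5,57.5,-10],0],
    [[0,0,0],[-22.5,57.5,0],0],
    [[0,0,0],[-22.5,57.5,0],0],
    [[0,0,0],[0,0,0],0],
    [[0,0,0],[0,0,0],0]
  ]
}}

```text
time_s: 6.38
ee_pos: [0.6131, -0.0679, 0.1553]
eef_rot: [-3.141, 0.001, 0.432]
force: [0.3, 0.2, -0.6]
grip_width: 0.0002
```

```bash
python3 look.py w4
```

```text
6.375 [ 0.6131 -0.0679  0.1553] [-1.7996e+02  4.0000e-02  2.4730e+01] [ 0.33  0.24 -0.64]
tip px [[317.76143975 244.55859938]]
```

View pics/w4.png

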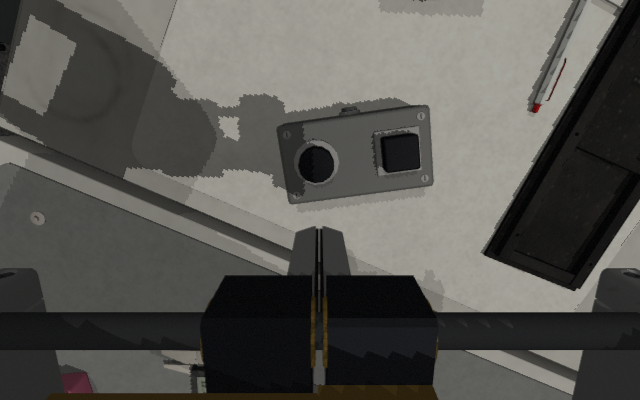

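View pics/w4t.png

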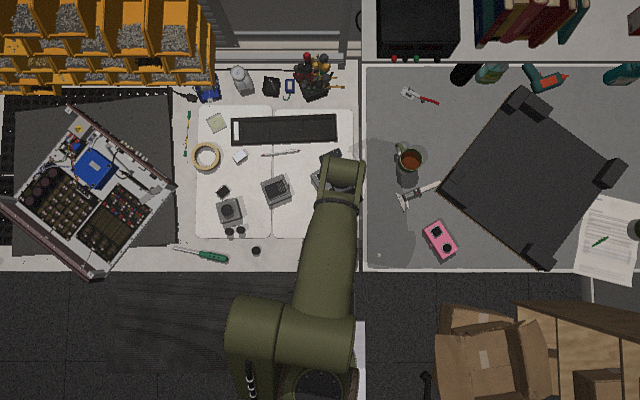

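The wrist view shows the round key at (315,164) with its collar, and the square key at (402,152).

```bash
python3 - <<'E'
from h import *
import pickle;o,c=pickle.load(open('w4.pkl','rb'))
R=np.array([[.9085,.4179],[.4179,-.9085]])
for u,v,z in [(315,164,.056),(402,152,.056),(316.5,163,.042),(283,126,.04),(427,106,.04),(432,184,.04),(290,202,.04)]:
  p=back(c,u,v,z);print(p.round(4),'tool delta mm',(R@(p-o['ee_pos'])[:2]*1000).round(1))
E
```

```text
[ 0.5978 -0.0403  0.056 ] tool delta mm [ -2.3 -31.4]
[ 0.6536 -0.0045  0.056 ] tool delta mm [ 63.3 -40.6]
[ 0.5994 -0.0412  0.042 ] tool delta mm [ -1.3 -29.9]
[ 0.5634 -0.0259  0.04  ] tool delta mm [-27.6 -58.9]
[0.6586 0.0348 0.04  ] tool delta mm [ 84.3 -74.2]
[ 0.6927 -0.0176  0.04  ] tool delta mm [ 93.3 -12.3]
[ 0.5932 -0.0804  0.04  ] tool delta mm [-23.3   3.1]
```

Both cameras agree on about (0.599, -0.041).

{"method": "drive_tool", "body": {
  "increments": [
    [[0,0,0],[-2,-30.5,20],0],
    [[0,0,0],[0,0,30],0],
    [[0,0,0],[0,0,18],0],
    [[0,0,0],[0,0,0],0],
    [[0,0,0],[0,0,0],0]
  ]
}}

```text
time_s: 7.15
ee_pos: [0.5993, -0.0408, 0.0889]
eef_rot: [3.141, -0.001, 0.433]
force: [0.6, -0.2, -0.2]
grip_width: 0.0002
```

```bash
python3 look.py w5
```

```text
7.15 [ 0.5993 -0.0408  0.0889] [ 1.7996e+02 -7.0000e-02  2.4780e+01] [ 0.56 -0.21 -0.17]
tip px [[317.75323596 244.45774878]]
```

View pics/w5.png

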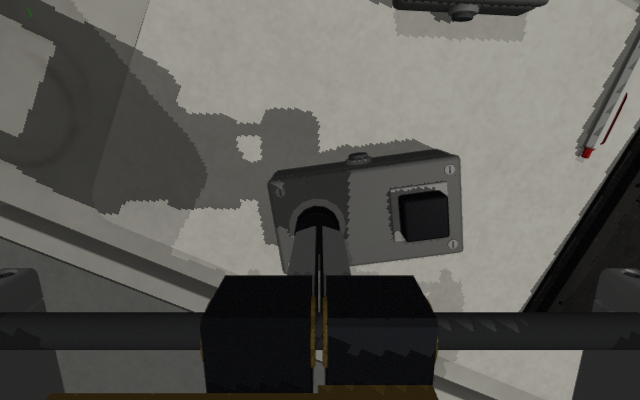

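View pics/w5sz.png

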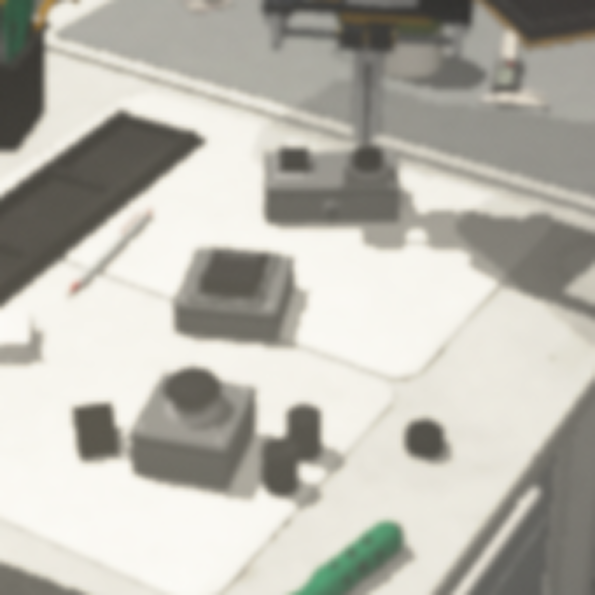

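The tip is centred over the round key in both views. Pressing now.

{"method": "drive_tool", "body": {
  "increments": [
    [[0,0,0],[0,0,12],0],
    [[0,0,0],[0,0,5],0],
    [[0,0,0],[0,0,4],0],
    [[0,0,0],[0,0,2],0],
    [[0,0,0],[0,0,0],0]
  ]
}}

```text
time_s: 7.92
ee_pos: [0.5987, -0.0409, 0.0661]
eef_rot: [3.141, -0.0, 0.433]
force: [-7.1, -0.4, 16.4]
grip_width: 0.0004
```

{"method": "drive_tool", "body": {
  "increments": [
    [[0,0,0],[0,0,1],0],
    [[0,0,0],[0,0,0],0]
  ]
}}

```text
time_s: 8.18
ee_pos: [0.5988, -0.0409, 0.066]
eef_rot: [3.141, -0.0, 0.433]
force: [-12.4, 0.8, 24.6]
grip_width: 0.0003
```

There's a hard stop at tip height 0.049 m with 16→25 N, so the key is fully down. I'll lift, verify it stayed down, and move on to the mushroom button.

{"method": "drive_tool", "body": {
  "increments": [
    [[0,0,0],[0,0,-15],0],
    [[0,0,0],[0,0,-35],0],
    [[0,0,0],[0,0,-40],0],
    [[0,0,0],[15,-53.5,0],0],
    [[0,0,0],[15,-53.5,0],0],
    [[0,0,0],[15,-53.5,0],0],
    [[0,0,0],[15,-53.5,0],0],
    [[0,0,0],[15,-53.5,0],0],
    [[0,0,0],[16,-54,0],0],
    [[0,0,0],[0,0,0],0],
    [[0,0,0],[0,0,0],0]
  ]
}}

```text
time_s: 9.55
ee_pos: [0.5465, 0.2889, 0.1538]
eef_rot: [3.141, 0.0, 0.433]
force: [-0.1, -0.6, -0.2]
grip_width: 0.0003
```

```bash
python3 look.py w6;python3 - <<'E'
import cv2
a=cv2.imread("pics/w6t.png")[160:230,250:360]
b=cv2.imread("pics/w6s.png")[180:250,250:360]
cv2.imwrite("pics/w6z.png",cv2.resize(cv2.vconcat([a,b]),None,fx=4.2,fy=4.2,interpolation=cv2.INTER_CUBIC))
E
```

```text
9.55 [0.5465 0.2889 0.1538] [1.7999e+02 2.0000e-02 2.4800e+01] [-0.11 -0.58 -0.15]
tip px [[317.75734523 244.45138597]]
```

View pics/w6.png

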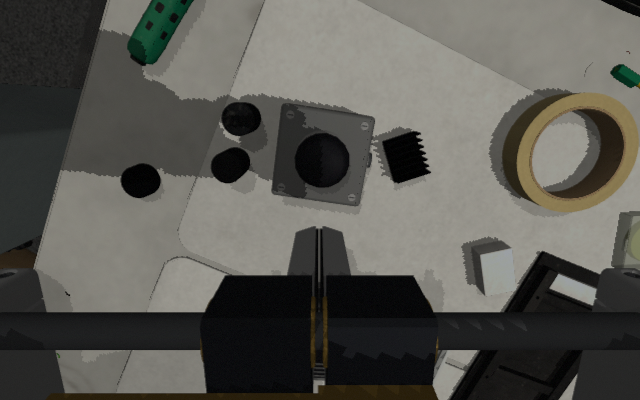

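View pics/w6z.png

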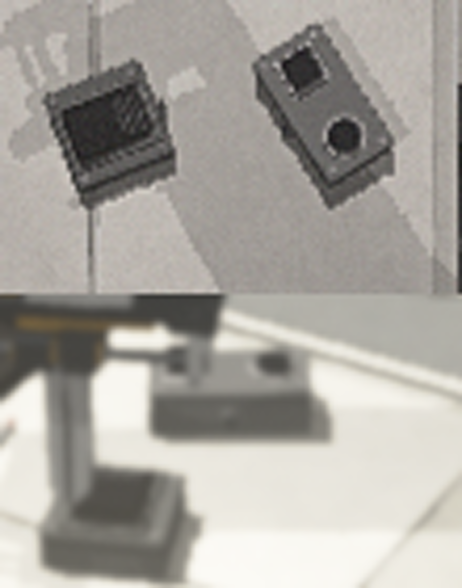

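The round key now sits visibly low in the side crop and the paddle stays over. The mushroom button is at wrist pixel (322,160).

```bash
python3 - <<'E'
from h import *
import pickle;o,c=pickle.load(open('w6.pkl','rb'))
R=np.array([[.9085,.4179],[.4179,-.9085]])
q=[]
for u,v,z in [(322,160,.065),(282,103,.042),(375,117,.042),(360,206,.042),(272,193,.042)]:
  p=back(c,u,v,z);q.append(p);print(p.round(4),'tool delta mm',(R@(p-o['ee_pos'])[:2]*1000).round(1))
print(np.mean(q[1:],0))
E
```

```text
[0.5341 0.3228 0.065 ] tool delta mm [  2.9 -36. ]
[0.4896 0.3465 0.042 ] tool delta mm [-27.6 -76.1]
[0.5588 0.367  0.042 ] tool delta mm [ 43.8 -65.9]
[0.5802 0.2982 0.042 ] tool delta mm [34.5  5.6]
[0.5102 0.278  0.042 ] tool delta mm [-37.5  -5.3]
[0.53472394 0.32243844 0.042     ]
```

{"method": "drive_tool", "body": {
  "increments": [
    [[0,0,0],[2,-33.5,10],0],
    [[0,0,0],[0,0,25],0],
    [[0,0,0],[0,0,20],0],
    [[0,0,0],[0,0,0],0],
    [[0,0,0],[0,0,0],0]
  ]
}}

```text
time_s: 10.32
ee_pos: [0.535, 0.3201, 0.1]
eef_rot: [-3.142, -0.001, 0.432]
force: [-1.5, -0.4, 0.1]
grip_width: 0.0002
```

```bash
python3 look.py w7
```

```text
10.325 [0.535  0.3201 0.1   ] [-1.800e+02 -7.000e-02  2.473e+01] [-1.54 -0.36  0.07]
tip px [[317.75289294 244.48341968]]
```

View pics/w7.png

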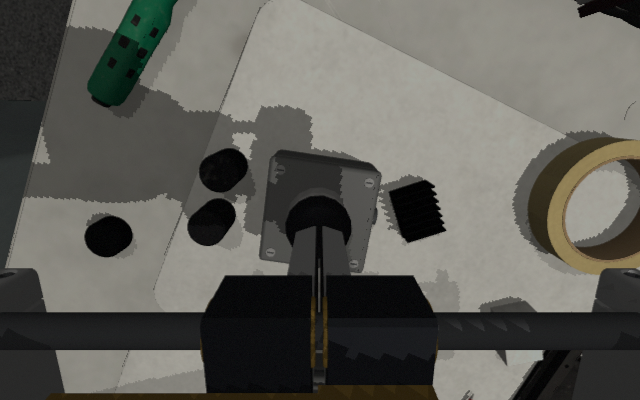

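View pics/w7sz.png

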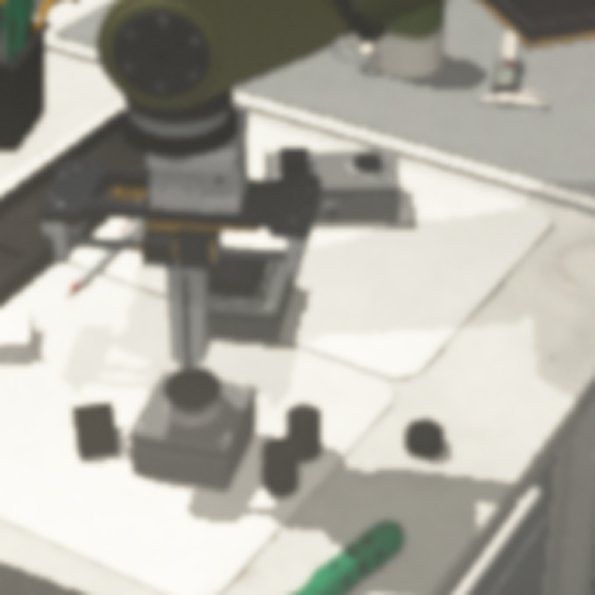

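Centred over the mushroom button. Pressing and holding.

{"method": "drive_tool", "body": {
  "increments": [
    [[0,0,0],[0,0,9],0],
    [[0,0,0],[0,0,5],0],
    [[0,0,0],[0,0,4],0],
    [[0,0,0],[0,0,3],0],
    [[0,0,0],[0,0,1.5],0],
    [[0,0,0],[0,0,0],0]
  ]
}}

```text
time_s: 11.22
ee_pos: [0.5344, 0.3205, 0.0781]
eef_rot: [3.142, -0.001, 0.433]
force: [-9.2, -5.1, 19.8]
grip_width: 0.0005
```

{"method": "drive_tool", "body": {
  "increments": [
    [[0,0,0],[0,0,1],0],
    [[0,0,0],[0,0,0],0],
    [[0,0,0],[0,0,0],0]
  ]
}}

```text
time_s: 11.6
ee_pos: [0.5344, 0.3205, 0.0779]
eef_rot: [3.142, -0.001, 0.433]
force: [-12.7, -6.6, 27.7]
grip_width: 0.0003
```

The tip is at 0.061 m with 28 N, well above the 6 N needed. One last look before handing in.

```bash
python3 look.py w8; python3 - <<'E'
import cv2
a=cv2.imread("pics/w8t.png")[140:270,170:360]
cv2.imwrite("pics/w8tz.png",cv2.resize(a,None,fx=4.2,fy=4.2,interpolation=cv2.INTER_CUBIC))
E
```

```text
11.6 [0.5344 0.3205 0.0779] [ 1.800e+02 -6.000e-02  2.479e+01] [-12.66  -6.57  27.75]
tip px [[317.71363913 244.48604816]]
```

View pics/w8tz.png

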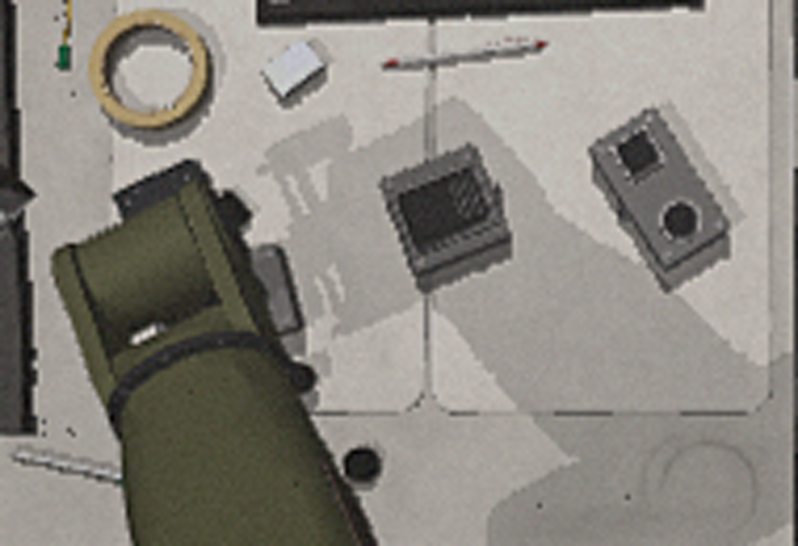

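View pics/w8sz.png

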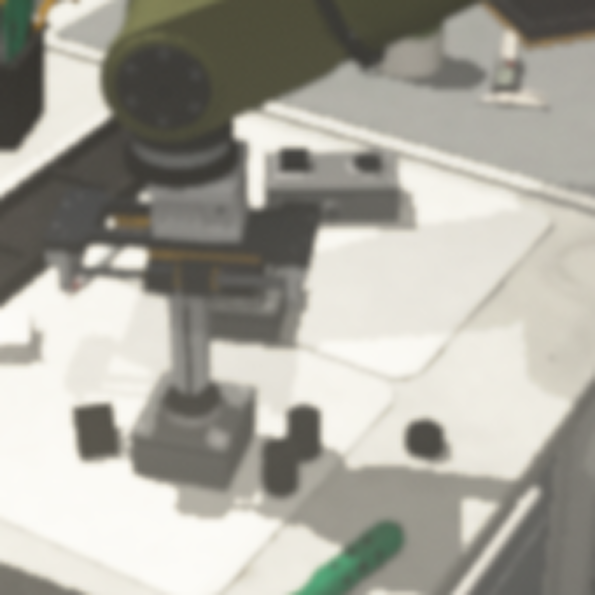

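The pictures show the mushroom button held down by the fingertips, the round key low, the square key up, and the loose parts where they were.

```bash
python3 -c "
from station import ctrl
print(ctrl.hand_in())"
```

```text
the job is handed in; nothing more can be done
None
```

I pressed the three controls in the order asked, with the fingers closed, and handed in at 11.7 s with the fingertips still holding the mushroom button down. No verdict was reported.

| Control | Tip height at the stop | Vertical force at the stop | What the pictures showed |
|---|---|---|---|
| Rocker, ribbed half | 41.7 mm | 26 N | Paddle leaning the other way after lifting |
| Round key | 49.0 mm | 25 N | Key still low after lifting; square key still up |
| Mushroom button | 60.9 mm | 28 N | Cap down under the fingers |

- **Loose parts:** all those in view at the end were where they started. The arm hides one spare cap in the last top picture, but the side picture shows both caps in place.
- **Camera disagreement:** the wrist and top cameras differed by about 6–7 mm in y for the rocker and palm boxes. I aimed between them and checked the centring from close up before each press. For the key box they agreed to about 2 mm.
- **Sideways force:** there was also up to about 14 N of sideways force at the stops, and it was still there while holding the mushroom button.

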